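# Assemble the sieve stack on the shaker

## Robot

A 6-joint arm with a two-finger parallel gripper is mounted at the origin on the work surface. World frame = base frame: x ahead of the robot, y to its left, z up, the work surface at z = 0. Lengths are in m, angles in rad, forces in N, time in s.
With the tool pointing down it reaches from about 0.3 to 0.75 m from the base axis. Payload 8.5 kg.
Tool frame: the origin (TCP) lies midway between the tips of the shut fingers; the grasp point (between the pads) lies 19 mm behind it; y points along the fingers, x is the direction in which the jaws open and shut, and the axes are right-handed (so a half turn about y gives the same grasp; the last joint's range is limited). The gripper opens to 85 mm and grips with 20 to 120 N. Pads are 22 mm wide; open, the fingers measure 114 mm over their backs; the gripper's body (76 mm by 85 mm) begins 54 mm behind the grasp point. The pads swing forward as they close: fully open they stand 13 mm farther back than shut.
Start: joints at [-1.516, 0.381, 1.297, -0, 1.464, -0.215], TCP at [0.147, -0.53, 0.193] pointing down, gripper open.
Joint ranges: [-3.11, 3.11], [-0.89, 2.33], [0.22, 2.48], [-1.42, 4.56], [0.17, 2.85], [-2.88, 2.88]. Speed limits (rad/s): [2.39, 2.39, 3.14, 3.14, 3.14, 3.14].

## Interface

Orientations are given as a rotation vector (axis times angle).
In Python, from plant import * gives the robot as it stands. The module is installed in compiled form; this text tells all that it offers.
- The arm moves only by the tool send_rows, never from a script. Its arguments are lists of equal length, an entry for each row: "claw": the finger opening in mm, from 0 to 85.4; "travel": the shift along the world's x, y, z in mm, a list of three; "twist": the turn about the world's z in rad. In form: {"claw": [claw, ...], "travel": [[dx, dy, dz], ...], "twist": [twist, ...]}. A call has 1 to 20 rows; each row shifts and turns the commanded pose from where the row before left it; what a row does not reach is not made up. A row lasts 1/10 s, in which the tool goes at most 50 mm and 8.59 degrees, less where a joint would pass 70% of its speed; a pose out of reach is approached as far as the arm can. A call is refused whole if a number of a shift passes 50 or a number of a turn 0.15, either way. A call with a gripper value outside its range is refused whole. The fingers move at their own pace and stop on an object; "squeeze" is the grip in N (left out, the last holds). Time passes only in rows, so rows that do not move let the fingers close. It gives the time, the measured TCP pose, the force and the opening at its end, in the units of the state.
- get_state(): the state, without advancing time (a new reading comes with each control period).
- capture(name): name is "scene" or "top" or "wrist"; returns a dict with "frame" (384x512x3 uint8, red, green, blue), "K" (3x3 intrinsics, pixels), "distortion" ([k1, k2, p1, p2, k3] as OpenCV has them; the pictures are not rectified), "extrinsics" (4x4, takes a point from camera to world coordinates). Camera axes: x right, y up, looking along -z (the intrinsics and any distortion apply to the point x, -y, -z); pixel columns grow to the right and rows downward; lengths in m; the calibration is good to about 2 mm. A picture is of the moment at which its call begins. There is no depth.
- finish_job(): hands the job in, once; it reports no verdict.
The state is a dict: "time": time; "qpos": joint angles; "qd": joint speeds; "tau": joint torques, N m; "tool_pos": TCP position; "eef_rot": TCP orientation; "wrist_force": force on the tool from outside, world axes, zero at the start; "torque": the same for the moment, N m; "width": opening from 0.0 (shut) to 1.0 (fully open).
Only numpy, scipy, OpenCV 4.12 (cv2) and the standard library are available. Lean on these libraries where they do the work, as an engineer would, in place of code of your own. Each camera call takes 0.05 s, during which the arm holds its last target.

## Task

Get the shaker ready for a grain-size run: working from the bottom up, nest the fine sieve in the pan on the shaker, then the medium sieve in the fine one, then the coarse sieve in the medium one, and close the stack with the cover. Each part must sit fully home and level on the one below; leave the three rock specimens lying among the sieves where they are, and let go of everything at the end.

Things in the scene. Friction and masses are not known exactly. Their poses are not given: they have to be found in the camera images.
- pan_rim (a point): rim of the receiver pan: an empty round brass pan, 60 mm across, open mouth 52 mm across, 24 mm deep inside, fixed on the middle of a round white shaker base (120 mm across, 34 mm high) that is fixed to the table. This point is the middle of the mouth at rim height, 62 mm above the table; z up.
- fine_centre (a point): centre of the fine sieve: round brass frame, close mesh (3 mm pitch), the lowest of the three, 34 mm high in all, 17 mm from this point to foot and to rim; z up its axis. 60 mm across, open mouth 52 mm across. Under the frame a steel skirt 8 mm deep, 48 mm across (44 at the foot) enters the mouth below until the frame sits on that rim: adds 26 mm to a stack. About 0.15 kg. Held high on the frame, fingers clear the part below.
- medium_centre (a point): centre of the medium sieve: round brass frame, middling mesh (7.5 mm pitch), 46 mm high in all, 23 mm from this point to foot and to rim; z up its axis. 60 mm across, open mouth 52 mm across. Under the frame a steel skirt 8 mm deep, 48 mm across (44 at the foot) enters the mouth below until the frame sits on that rim: adds 38 mm to a stack. About 0.15 kg. Held high on the frame, fingers clear the part below.
- coarse_centre (a point): centre of the coarse sieve: round brass frame, wide mesh (15.5 mm pitch), the tallest of the three, 58 mm high in all, 29 mm from this point to foot and to rim; z up its axis. 60 mm across, open mouth 52 mm across. Under the frame a steel skirt 8 mm deep, 48 mm across (44 at the foot) enters the mouth below until the frame sits on that rim: adds 50 mm to a stack. About 0.15 kg. Held high on the frame, fingers clear the part below.
- cover_knob (a point): middle of the knob of the cover: brass disc 60 mm across, 6 mm thick, with an upright round black knob on top (24 mm across, 30 mm high) and below it the same skirt as the sieves (8 mm deep); 44 mm high in all, 0.12 kg. This point is 29 mm above the foot of the skirt, 15 mm above the disc and 15 mm below the knob's top; z up. The skirt enters the mouth below and the disc rests on that rim.
- rock_a: a rust-brown rock specimen, about 56 x 50 mm and 42 mm high, loose, 0.22 kg, lying among the sieves, to be left where it is. Origin at the middle of its foot.
- rock_b: a grey-green rock specimen, about 54 x 46 mm and 36 mm high, loose, 0.22 kg, lying among the sieves, to be left where it is. Origin at the middle of its foot.
- rock_c: a near-black rock specimen, about 54 x 52 mm and 46 mm high, loose, 0.22 kg, lying among the sieves, to be left where it is. Origin at the middle of its foot.
Mind the look-alikes: they are no part of the job. Leave any purple or red look-alike of the part that bears coarse_centre alone.

How it is judged:
On the way, in this order (a step that is already met when the one before it is completed fails the run):
1. the fine sieve is nested in the pan (horizontal distance between fine_centre and pan_rim below 0.004 m and z of fine_centre in the frame of pan_rim between 0.0065 and 0.0115 m and angle between fine_centre's own z axis and vertical below 0.06 rad), for 0.2 s.
2. the medium sieve is nested in the fine sieve, with all below it still seated (all of step 1 and horizontal distance between medium_centre and fine_centre below 0.004 m and z of medium_centre in the frame of fine_centre between 0.0295 and 0.0345 m and angle between medium_centre's own z axis and vertical below 0.06 rad), for 0.2 s.
3. the coarse sieve is nested in the medium sieve, with all below it still seated (all of step 2 and horizontal distance between coarse_centre and medium_centre below 0.004 m and z of coarse_centre in the frame of medium_centre between 0.0415 and 0.0465 m and angle between coarse_centre's own z axis and vertical below 0.06 rad), for 0.2 s.
4. the cover is nested in the coarse sieve, with all below it still seated (all of step 3 and horizontal distance between cover_knob and coarse_centre below 0.004 m and z of cover_knob in the frame of coarse_centre between 0.0475 and 0.0525 m and angle between cover_knob's own z axis and vertical below 0.06 rad), for 0.2 s.
At the end, for the whole second after the job is handed in: The fine sieve sits in the pan, the medium in the fine, the coarse in the medium and the cover on the coarse: each within 4 mm of the axis of the one below, its shoulder within 2.5 mm of that one's rim height, tilted less than 0.06 rad, at rest (under 0.01 m/s) and released (all of step 4 and contact force between the fingers and fine below 0.1 N and linear speed of each of fine, medium, coarse, cover below 0.01 m/s and contact force between the fingers and medium below 0.1 N and contact force between the fingers and coarse below 0.1 N and contact force between the fingers and cover below 0.1 N); the robot touches nothing.
It fails at once if a rock specimen is shifted by more than 25 mm (distance of any of rock_a, rock_b, rock_c from where it was at the start of the episode above 0.025 m).
It also fails if it takes over 120 s, if anything falls off the work surface, if the arm or the gripper's body presses on something with over 40 N, if the wrist force passes 120 N, or if a joint passes its speed limit or range.

## Working session

There is one attempt and no reset: what is moved stays moved. The work goes in short steps, Python scripts to look and compute and a tool call to move; the robot and the scene stay as the last step left them, time stands still between calls to the robot, and variables do not carry over. Pictures are saved under pics/ and viewed, and the job is handed in when it is done.

Besides the shell and the picture viewer there is one more tool, called after "Emit:" by a JSON object that holds its "api" and its "payload", one argument or row to a line. send_rows: Moves the arm, as the interface text tells. Its arguments: {"type":"object","properties":{"claw":{"type":"array"},"travel":{"type":"array"},"twist":{"type":"array"},"squeeze":{"type":"number"}},"required":["claw","travel","twist"]}

```bash
mkdir -p pics; python3 - <<'E'
from plant import *
import cv2,numpy as np
s=get_state();print({k:np.round(v,3) for k,v in s.items()})
for n in ["scene","top","wrist"]:
    c=capture(n);cv2.imwrite(f"pics/{n}0.png",c["frame"][:,:,::-1]);np.savez(f"{n}0.npz",**c)
    print(n,np.round(c["K"],1).tolist(),np.round(c["distortion"],3),np.round(c["extrinsics"],3).tolist())
E
```

```text
{'time': np.float64(0.0), 'qpos': array([-1.516,  0.381,  1.298,  0.   ,  1.464, -0.215]), 'qd': array([ 0.   , -0.   , -0.   ,  0.001, -0.001,  0.001]), 'tau': array([-0.0000e+00, -4.4846e+01, -2.3128e+01, -0.0000e+00,  5.0000e-03,
        0.0000e+00]), 'tool_pos': array([ 0.147, -0.53 ,  0.193]), 'eef_rot': array([-1.324,  1.009, -1.007]), 'wrist_force': array([-0.89 ,  0.184, -0.145]), 'torque': array([0.004, 0.012, 0.027]), 'width': np.float64(1.002)}
scene [[439.8, 0.0, 261.5], [0.0, 439.8, 184.9], [0.0, 0.0, 1.0]] [-0.039  0.     0.     0.     0.   ] [[0.354, -0.626, 0.695, 1.392], [0.935, 0.23, -0.269, -0.324], [0.009, 0.745, 0.667, 0.88], [0.0, 0.0, 0.0, 1.0]]
top [[478.6, 0.0, 247.5], [0.0, 478.6, 191.0], [0.0, 0.0, 1.0]] [-0.038  0.     0.     0.     0.   ] [[-0.028, 0.986, -0.164, 0.394], [-0.999, -0.032, -0.024, -0.003], [-0.029, 0.163, 0.986, 1.076], [0.0, 0.0, 0.0, 1.0]]
wrist [[317.2, 0.0, 254.8], [0.0, 317.2, 190.2], [0.0, 0.0, 1.0]] [-0.057  0.     0.     0.     0.   ] [[0.266, 0.922, 0.28, 0.218], [-0.964, 0.256, 0.075, -0.509], [-0.002, -0.29, 0.957, 0.374], [0.0, 0.0, 0.0, 1.0]]
```

View pics/scene0.png

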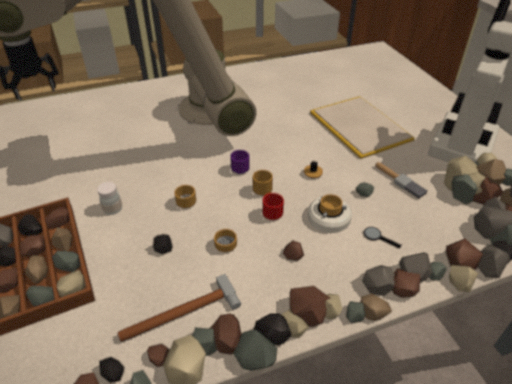

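View pics/top0.png

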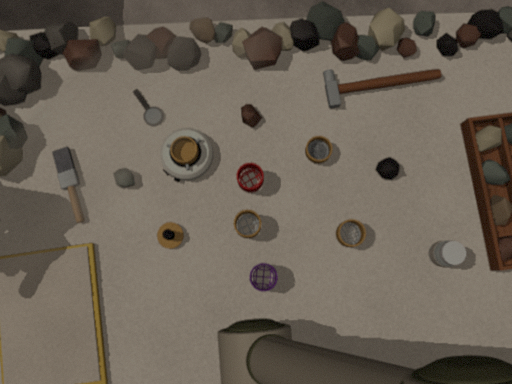

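View pics/wrist0.png

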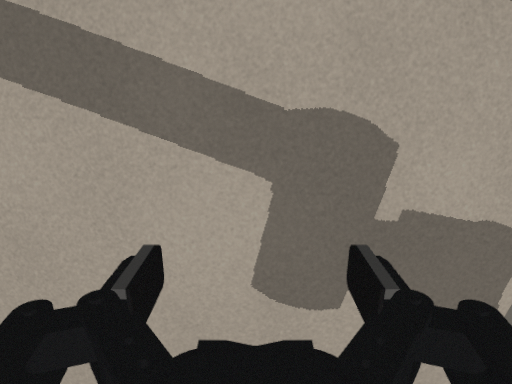

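```bash
python3 - <<'E'
from plant import *
from scipy.spatial.transform import Rotation as R
print(R.from_rotvec(get_state()['eef_rot']).as_matrix().round(3))
E
```

```text
[[ 0.267 -0.     0.964]
 [-0.964  0.001  0.267]
 [-0.001 -1.     0.   ]]
```

```bash
python3 - <<'E'
import cv2
t=cv2.imread("pics/top0.png");s=cv2.imread("pics/scene0.png")
cv2.imwrite("pics/tz.png",cv2.resize(t[85:305,110:410],None,fx=2.66,fy=2.66,interpolation=cv2.INTER_CUBIC))
cv2.imwrite("pics/sz.png",cv2.resize(s[140:270,140:380],None,fx=3.3,fy=3.3,interpolation=cv2.INTER_CUBIC))
E
```

```text
(no output)
```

View pics/tz.png

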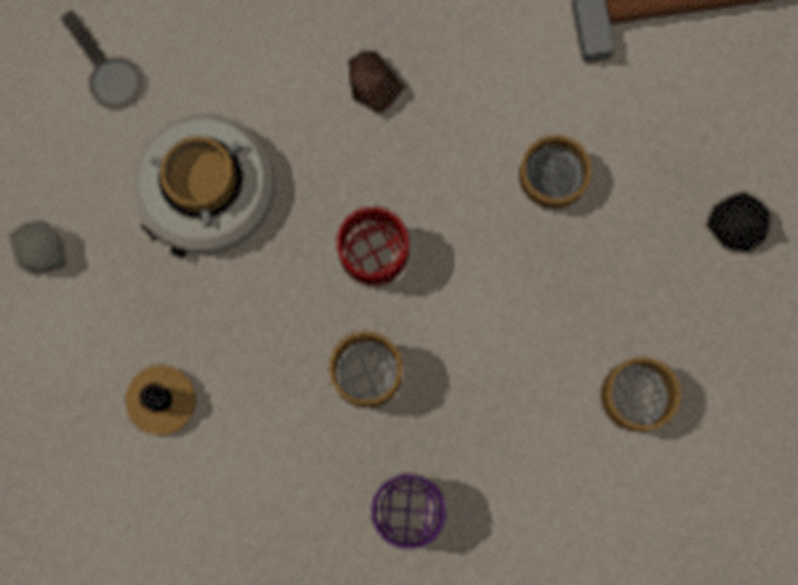

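View pics/sz.png

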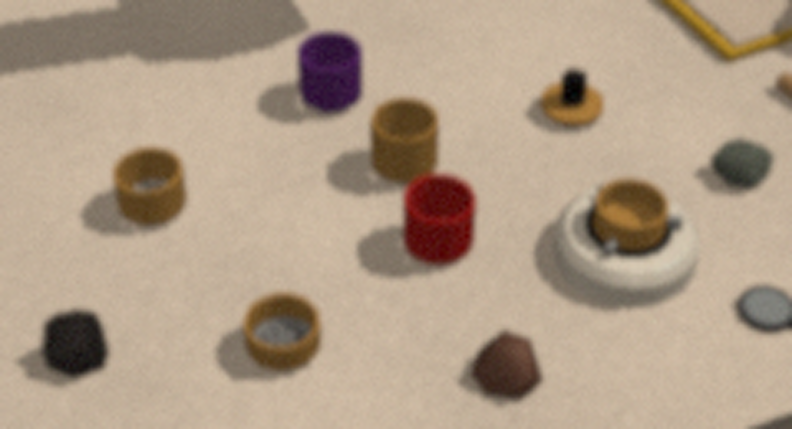

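```bash
cat > h.py <<'E'
import numpy as np,cv2
def rays(c,uv):
    uv=np.asarray(uv,float).reshape(-1,1,2)
    p=cv2.undistortPoints(uv,c["K"],c["distortion"]).reshape(-1,2)
    d=np.c_[p[:,0],-p[:,1],-np.ones(len(p))]
    E=c["extrinsics"]; return E[:3,3],d@E[:3,:3].T
def onplane(c,uv,z):
    o,d=rays(c,uv); return (o+d*((z-o[2])/d[:,2])[:,None])[:,:2]
def proj(c,P):
    P=np.asarray(P,float).reshape(-1,3);E=c["extrinsics"];q=(P-E[:3,3])@E[:3,:3]
    q=np.c_[q[:,0],-q[:,1],-q[:,2]]
    return cv2.projectPoints(q,np.zeros(3),np.zeros(3),c["K"],c["distortion"])[0].reshape(-1,2)
E
python3 - <<'E'
from h import *
c=dict(np.load("top0.npz"))
f=c["frame"];hsv=cv2.cvtColor(f,cv2.COLOR_RGB2HSV)
brass=((hsv[...,0]>10)&(hsv[...,0]<26)&(hsv[...,1]>110)&(hsv[...,2]>50)).astype(np.uint8)
from scipy.optimize import least_squares
for n,(u,v),z in [("fine",(318,149),.034),("med",(350,234),.046),("coarse",(248,224),.058),("pan",(184,150),.062),("cover",(170,235),.014)]:
    m=np.zeros_like(brass);m[v-22:v+23,u-22:u+23]=brass[v-22:v+23,u-22:u+23]
    m=cv2.morphologyEx(m,cv2.MORPH_CLOSE,np.ones((3,3)))
    cs,_=cv2.findContours(m,cv2.RETR_EXTERNAL,cv2.CHAIN_APPROX_NONE)
    k=max(cs,key=cv2.contourArea).reshape(-1,2)
    P=onplane(c,k,z);o=c["extrinsics"][:2,3]
    ce=P.mean(0);
    for _ in range(6):
        a=ce-o;a/=np.linalg.norm(a)
        s=P[(P-ce)@a>-0.002]
        r=least_squares(lambda p:np.linalg.norm(s-p[:2],axis=1)-p[2],[*ce,.03],loss="soft_l1",f_scale=.001);ce=r.x[:2]
    r2=least_squares(lambda p:np.linalg.norm(P-p[:2],axis=1)-p[2],[*ce,.03],loss="soft_l1",f_scale=.001)
    print(n,ce.round(4),r.x[2].round(4),"all",r2.x.round(4),len(k))
for n,uv in [("rock_a",(251,115)),("rock_b",(124,177)),("rock_c",(388,168)),("red",(250,178)),("purple",(263,277)),("knobtop",(168.5,234.5))]:
    print(n,onplane(c,uv,.05 if n in("red","purple") else .044 if n=="knobtop" else .02).round(3))
E
```

```text
fine [ 0.6594 -0.1389] 0.028 all [ 0.6578 -0.1381  0.029 ] 74
med [ 0.4683 -0.199 ] 0.0276 all [ 0.4678 -0.1964  0.0292] 79
coarse [0.4946 0.025 ] 0.0281 all [0.494  0.0247 0.0285] 77
pan [0.6584 0.1583] 0.0302 all [0.6593 0.1589 0.0295] 77
cover [0.4772 0.1993] 0.0276 all [0.4773 0.1988 0.0278] 72
rock_a [[0.747 0.01 ]]
rock_b [[0.611 0.303]]
rock_c [[ 0.612 -0.294]]
red [[0.594 0.016]]
purple [[ 0.38  -0.005]]
knobtop [[0.476 0.196]]
```

Emit:
{"api": "send_rows", "payload": {
  "claw": [85, 85, 85, 85, 85, 85, 85, 85, 85, 85, 85, 85, 85, 85, 85, 85, 85, 85],
  "travel": [
    [34, 26, 0],
    [34, 26, 0],
    [34, 26, 0],
    [34, 26, 0],
    [34, 26, 0],
    [34, 26, 0],
    [34, 26, 0],
    [34, 26, 0],
    [34, 26, 0],
    [34, 26, 0],
    [34, 26, 0],
    [34, 26, 0],
    [34, 26, 0],
    [34, 26, 0],
    [34, 26, 0],
    [0, 0, 0],
    [0, 0, 0],
    [0, 0, 0]
  ],
  "twist": [-0.018, -0.018, -0.018, -0.018, -0.018, -0.018, -0.018, -0.018, -0.018, -0.018, -0.018, -0.018, -0.018, -0.018, -0.018, 0, 0, 0],
  "squeeze": 40
}}

```text
time: 1.95
tool_pos: [0.656, -0.1407, 0.193]
eef_rot: [-1.209, 1.21, -1.21]
wrist_force: [0.1, -0.3, -0.2]
width: 0.998
```

```bash
cat > look.py <<'E'
import sys
from plant import *
from h import *
from scipy.spatial.transform import Rotation as R
s=get_state();print("t",round(float(s["time"]),2),"tcp",s["tool_pos"].round(4),"F",s["wrist_force"].round(1),"w",round(float(s["width"]),3),"tilt/ x",R.from_rotvec(s["eef_rot"]).as_matrix().round(3)[:,:2].T.tolist(),"q",s["qpos"].round(2))
tag=sys.argv[1]
for n in sys.argv[2:]:
    c=capture(n);cv2.imwrite(f"pics/{n}_{tag}.png",c["frame"][:,:,::-1]);np.savez(f"{n}_{tag}.npz",**c)
E
python3 look.py f1 wrist
```

```text
t 1.95 tcp [ 0.656  -0.1407  0.193 ] F [ 0.1 -0.3 -0.2] w 0.998 tilt/ x [[-0.001, -1.0, -0.0], [-0.001, 0.0, -1.0]] q [-0.39  0.6   0.91 -0.    1.63  1.18]
```

View pics/wrist_f1.png

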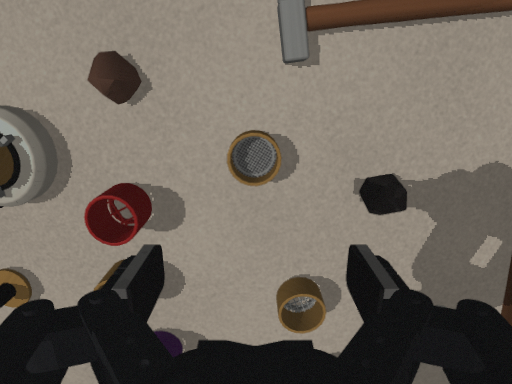

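```bash
cat > rim.py <<'E'
from h import *
from scipy.optimize import least_squares
def rim(c,uv,z,half=45,R=.030,lohi=((9,90,40),(28,255,255)),dbg=None):
    hsv=cv2.cvtColor(c["frame"],cv2.COLOR_RGB2HSV)
    b=cv2.inRange(hsv,np.array(lohi[0]),np.array(lohi[1]))
    u,v=map(int,uv);m=np.zeros_like(b);y0=max(v-half,0);x0=max(u-half,0)
    m[y0:v+half,x0:u+half]=b[y0:v+half,x0:u+half]
    m=cv2.morphologyEx(m,cv2.MORPH_CLOSE,np.ones((3,3)))
    cs,_=cv2.findContours(m,cv2.RETR_EXTERNAL,cv2.CHAIN_APPROX_NONE)
    k=max(cs,key=cv2.contourArea).reshape(-1,2)
    P=onplane(c,k,z);o=c["extrinsics"][:2,3];ce=P.mean(0)
    for _ in range(8):
        a=ce-o;a/=np.linalg.norm(a);s=P[(P-ce)@a>0.0]
        r=least_squares(lambda p:np.linalg.norm(s-p[:2],axis=1)-p[2],[*ce,R],loss="soft_l1",f_scale=.0007);ce=r.x[:2]
    r2=least_squares(lambda p:np.linalg.norm(P-p[:2],axis=1)-p[2],[*ce,R],loss="soft_l1",f_scale=.0007)
    print("half",r.x.round(4),"rms",np.sqrt(np.mean((np.linalg.norm(s-ce,axis=1)-r.x[2])**2)).round(5),"all",r2.x.round(4),"n",len(k))
    return r.x
E
python3 -c "
from rim import *
c=dict(np.load('wrist_f1.npz'));rim(c,(254,157),.034);rim(c,(302,305),.046)
print(c['extrinsics'].round(3))"
```

```text
half [ 0.6615 -0.1383  0.029 ] rms 0.00032 all [ 0.6624 -0.1383  0.0295] n 153
half [ 0.4706 -0.1973  0.029 ] rms 0.00037 all [ 0.481  -0.195   0.0363] n 153
[[-0.001  0.957  0.291  0.73 ]
 [-1.    -0.001 -0.001 -0.14 ]
 [-0.001 -0.291  0.957  0.374]
 [ 0.     0.     0.     1.   ]]
```

Emit:
{"api": "send_rows", "payload": {
  "claw": [85, 85, 85, 85, 85, 85, 85],
  "travel": [
    [5.5, 2.4, 0],
    [0, 0, -40],
    [0, 0, -40],
    [0, 0, -40],
    [0, 0, -35],
    [0, 0, -20],
    [0, 0, 0]
  ],
  "twist": [0, 0, 0, 0, 0, 0, 0]
}}

```text
time: 2.7
tool_pos: [0.6604, -0.1376, 0.0152]
eef_rot: [-1.211, 1.215, -1.206]
wrist_force: [0.3, 0.2, -0.3]
width: 0.993
```

```bash
python3 look.py f2 wrist
```

```text
t 2.7 tcp [ 0.6604 -0.1376  0.0152] F [ 0.3  0.2 -0.3] w 0.993 tilt/ x [[-0.001, -1.0, -0.002], [-0.005, 0.002, -1.0]] q [-0.38  0.75  1.15  0.    1.25  1.19]
```

View pics/wrist_f2.png

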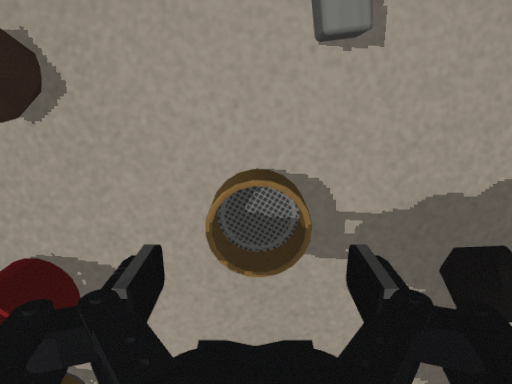

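```bash
python3 -c "
from rim import *
c=dict(np.load('wrist_f2.npz'));rim(c,(258,228),.034,65)
t=np.array([.6604,-.1376,.0152])
for dz in (13,32,50):
  for dx in (-11,0,11): print(dz,dx,proj(c,[t+[dx/1e3,.0425,dz/1e3],t+[dx/1e3,-.0425,dz/1e3]]).round().tolist())
"
```

```text
half [ 0.6614 -0.1384  0.029 ] rms 0.00019 all [ 0.6638 -0.1384  0.0305] n 301
13 -11 [[184.0, 245.0], [329.0, 245.0]]
13 0 [[183.0, 228.0], [331.0, 228.0]]
13 11 [[182.0, 210.0], [332.0, 210.0]]
32 -11 [[177.0, 262.0], [337.0, 262.0]]
32 0 [[175.0, 243.0], [339.0, 243.0]]
32 11 [[173.0, 224.0], [340.0, 224.0]]
50 -11 [[168.0, 281.0], [346.0, 281.0]]
50 0 [[166.0, 260.0], [348.0, 261.0]]
50 11 [[164.0, 239.0], [350.0, 239.0]]
```

```bash
python3 - <<'E'
import cv2,numpy as np
t=cv2.imread("pics/wrist_f2.png")[225:384,60:450]
t=np.clip(t.astype(float)*2.2,0,255).astype(np.uint8)
cv2.imwrite("pics/z1.png",cv2.resize(t,None,fx=2.05,fy=2.05,interpolation=cv2.INTER_CUBIC))
E
```

```text
(no output)
```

View pics/z1.png

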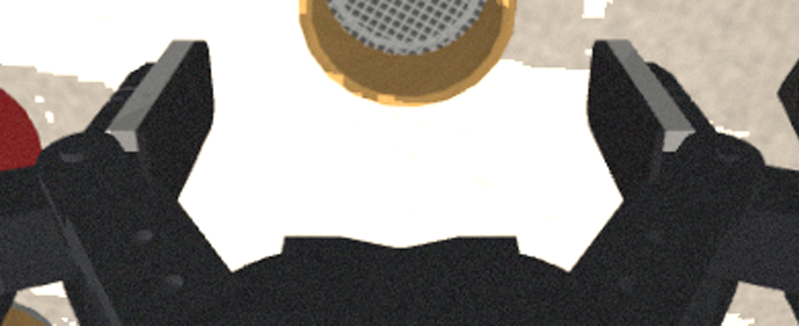

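```bash
python3 look.py f3 scene top; python3 - <<'E'
import cv2,numpy as np
from h import *
a=[]
for n,(u,v) in (("scene",(225,225)),("top",(318,149))):
    c=dict(np.load(f"{n}_f3.npz"))
    t=np.array([.6604,-.1376,.0152])
    print(n,[(dz,proj(c,[t+[0,.0425,dz/1e3],t+[0,-.0425,dz/1e3]]).round(1).tolist()) for dz in(0,13,32,50)])
    im=cv2.imread(f"pics/{n}_f3.png")[v-60:v+40,u-50:u+50]
    im=np.clip(im.astype(float)*1.6,0,255).astype(np.uint8)
    a.append(cv2.resize(im,None,fx=4,fy=4,interpolation=cv2.INTER_CUBIC))
cv2.imwrite("pics/z2.png",np.hstack(a))
E
```

```text
t 2.75 tcp [ 0.6617 -0.1379  0.0176] F [1.  1.1 0.2] w 0.992 tilt/ x [[-0.001, -1.0, -0.001], [-0.002, 0.001, -1.0]] q [-0.38  0.75  1.14  0.    1.25  1.19]
scene [(0, [[241.3, 236.2], [209.9, 244.9]]), (13, [[241.2, 232.9], [209.5, 241.5]]), (32, [[241.1, 227.9], [209.0, 236.5]]), (50, [[240.9, 223.0], [208.4, 231.7]])]
top [(0, [[298.3, 150.6], [335.8, 149.3]]), (13, [[298.8, 149.1], [336.7, 147.9]]), (32, [[299.4, 147.0], [338.0, 145.7]]), (50, [[300.1, 144.9], [339.3, 143.6]])]
```

View pics/z2.png

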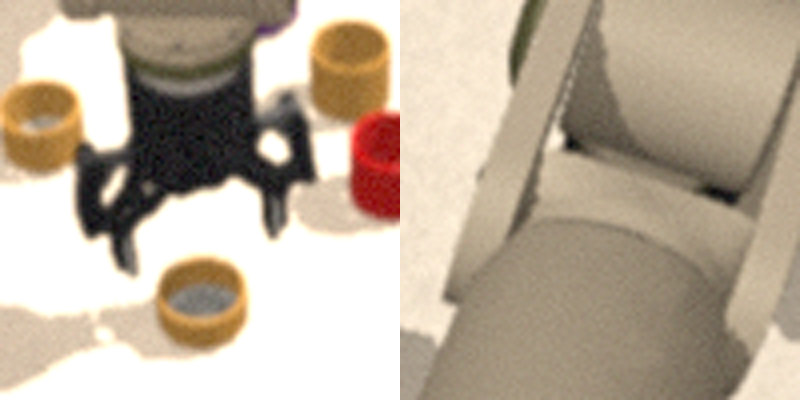

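Emit:
{"api": "send_rows", "payload": {
  "claw": [85, 85, 70, 70, 70],
  "travel": [
    [0, 0, -6],
    [0, 0, -5],
    [0, 0, 0],
    [0, 0, 0],
    [0, 0, 0]
  ],
  "twist": [0, 0, 0, 0, 0]
}}

```text
time: 3.35
tool_pos: [0.6622, -0.1377, 0.0074]
eef_rot: [-1.209, 1.209, -1.21]
wrist_force: [-0.4, -0.0, -1.1]
width: 0.819
```

```bash
python3 look.py f4 wrist scene
```

```text
t 3.35 tcp [ 0.6622 -0.1377  0.0074] F [-0.4 -0.  -1.1] w 0.819 tilt/ x [[-0.0, -1.0, 0.0], [0.0, -0.0, -1.0]] q [-0.38  0.76  1.15  0.    1.23  1.19]
```

View pics/wrist_f4.png

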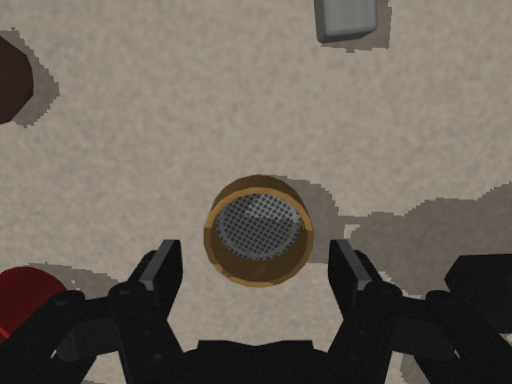

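```bash
python3 - <<'E'
import cv2,numpy as np
im=cv2.imread("pics/scene_f4.png")[165:265,165:285]
im=np.clip(im.astype(float)*1.6,0,255).astype(np.uint8)
cv2.imwrite("pics/z3.png",cv2.resize(im,None,fx=6,fy=6,interpolation=cv2.INTER_CUBIC))
E
```

```text
(no output)
```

View pics/z3.png

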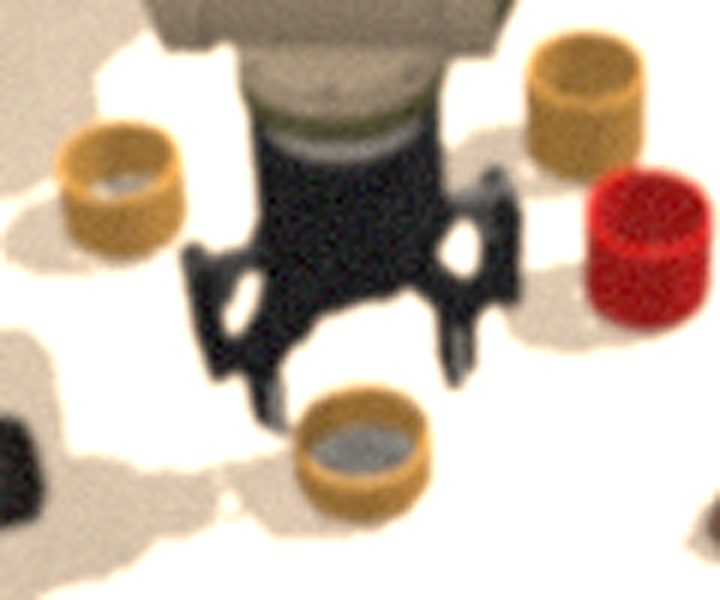

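```bash
python3 - <<'E'
from h import *
w=dict(np.load("wrist_f4.npz"));s=dict(np.load("scene_f4.npz"))
def tri(a,b):
    o1,d1=rays(w,[a]);o2,d2=rays(s,[b]);d1=d1[0];d2=d2[0]
    t=np.linalg.lstsq(np.c_[d1,-d2],o2-o1,rcond=None)[0]
    p=o1+t[0]*d1;q=o2+t[1]*d2;return ((p+q)/2).round(4),np.linalg.norm(p-q).round(4)
for r in (241,255,272):
    print(r,tri((182,r),(240.8,228.8)),tri((328,r),(210.8,236.3)))
print(rays(w,[(0,0)])[0])
E
```

```text
241 (array([ 0.6713, -0.1012,  0.0561]), np.float64(0.0038)) (array([ 0.665 , -0.1743,  0.0481]), np.float64(0.0056))
255 (array([ 0.6523, -0.0951,  0.0345]), np.float64(0.0036)) (array([ 0.6563, -0.1746,  0.0415]), np.float64(0.0))
272 (array([ 0.6174, -0.0841, -0.0054]), np.float64(0.0032)) (array([ 0.6464, -0.1747,  0.0354]), np.float64(0.0075))
[ 0.73582072 -0.13671763  0.18836818]
```

Emit:
{"api": "send_rows", "payload": {
  "claw": [50, 50, 50, 50, 50],
  "travel": [
    [0, 0, 0],
    [0, 0, 0],
    [0, 0, 0],
    [0, 0, 0],
    [0, 0, 0]
  ],
  "twist": [0, 0, 0, 0, 0],
  "squeeze": 25
}}

```text
time: 3.95
tool_pos: [0.6621, -0.1377, 0.0071]
eef_rot: [-1.209, 1.209, -1.209]
wrist_force: [0.2, -0.2, -0.1]
width: 0.586
```

```bash
python3 look.py f5 wrist
```

```text
t 3.95 tcp [ 0.6621 -0.1377  0.0071] F [ 0.2 -0.2 -0.1] w 0.586 tilt/ x [[-0.0, -1.0, -0.0], [-0.0, 0.0, -1.0]] q [-0.38  0.76  1.15  0.    1.23  1.19]
```

View pics/wrist_f5.png

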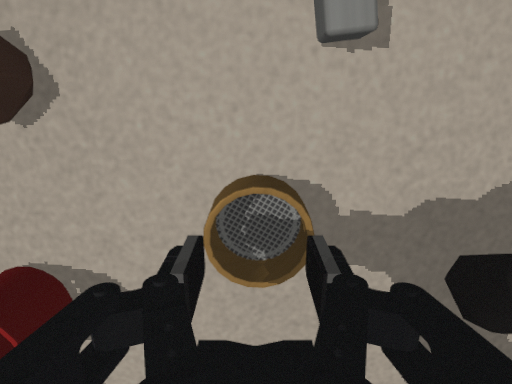

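Emit:
{"api": "send_rows", "payload": {
  "claw": [80, 80, 80, 80, 80, 80, 80, 80],
  "travel": [
    [0, 0, 0],
    [0, 0, 0],
    [0, 0, 0],
    [0, 0, 0],
    [0, 0, -10],
    [0, 0, -10],
    [0, 0, 0],
    [0, 0, 0]
  ],
  "twist": [0, 0, 0, 0, 0, 0, 0, 0]
}}

```text
time: 4.8
tool_pos: [0.6619, -0.1376, -0.0135]
eef_rot: [-1.21, 1.21, -1.209]
wrist_force: [0.2, -0.6, 0.2]
width: 0.934
```

```bash
python3 look.py f6 wrist scene; python3 - <<'E'
import cv2,numpy as np
im=cv2.imread("pics/scene_f6.png")[165:265,165:285]
im=np.clip(im.astype(float)*1.6,0,255).astype(np.uint8)
a=cv2.resize(im,None,fx=3.2,fy=3.2,interpolation=cv2.INTER_CUBIC)
b=cv2.imread("pics/wrist_f6.png")[384-320:,50:466]
cv2.imwrite("pics/z4.png",np.hstack([a,b]))
E
```

```text
t 4.8 tcp [ 0.6619 -0.1376 -0.0135] F [ 0.2 -0.6  0.2] w 0.934 tilt/ x [[-0.0, -1.0, -0.0], [-0.001, 0.0, -1.0]] q [-0.38  0.79  1.17  0.    1.19  1.19]
```

View pics/z4.png

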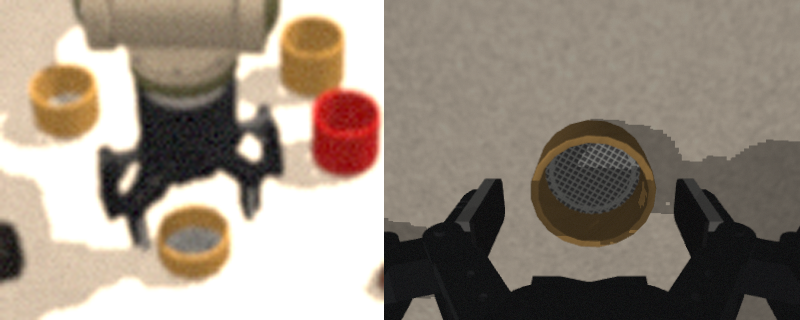

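Emit:
{"api": "send_rows", "payload": {
  "claw": [80, 80, 80, 50, 50, 50, 50, 50, 50],
  "travel": [
    [0, 0, -8],
    [0, 0, -8],
    [0, 0, 0],
    [0, 0, 0],
    [0, 0, 0],
    [0, 0, 0],
    [0, 0, 0],
    [0, 0, 0],
    [0, 0, 0]
  ],
  "twist": [0, 0, 0, 0, 0, 0, 0, 0, 0],
  "squeeze": 40
}}

```text
time: 5.8
tool_pos: [0.6624, -0.1378, -0.0284]
eef_rot: [-1.209, 1.208, -1.21]
wrist_force: [0.3, -0.1, 4.4]
width: 0.68
```

```bash
python3 look.py f7 wrist scene; python3 - <<'E'
import cv2,numpy as np
im=cv2.imread("pics/scene_f7.png")[165:265,165:285]
im=np.clip(im.astype(float)*1.6,0,255).astype(np.uint8)
a=cv2.resize(im,None,fx=3.2,fy=3.2,interpolation=cv2.INTER_CUBIC)
b=cv2.imread("pics/wrist_f7.png")[384-320:,50:466]
cv2.imwrite("pics/z5.png",np.hstack([a,b]))
E
```

```text
t 5.8 tcp [ 0.6624 -0.1378 -0.0284] F [ 0.3 -0.1  4.4] w 0.68 tilt/ x [[-0.0, -1.0, 0.0], [0.001, -0.0, -1.0]] q [-0.38  0.8   1.18  0.    1.15  1.19]
```

View pics/z5.png

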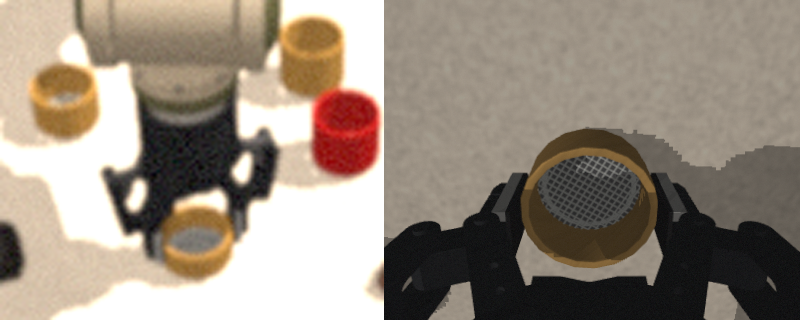

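Emit:
{"api": "send_rows", "payload": {
  "claw": [50, 50, 50, 50, 50, 50, 50],
  "travel": [
    [0, 0, 10],
    [0, 0, 20],
    [0, 0, 30],
    [0, 0, 30],
    [0, 0, 30],
    [0, 0, 0],
    [0, 0, 0]
  ],
  "twist": [0, 0, 0, 0, 0, 0, 0]
}}

```text
time: 6.6
tool_pos: [0.6618, -0.1376, 0.0912]
eef_rot: [-1.209, 1.209, -1.209]
wrist_force: [-0.2, 0.3, -1.7]
width: 0.681
```

```bash
python3 look.py f8 wrist scene; python3 - <<'E'
import cv2,numpy as np
im=cv2.imread("pics/scene_f8.png")[145:245,165:285]
im=np.clip(im.astype(float)*1.6,0,255).astype(np.uint8)
a=cv2.resize(im,None,fx=3.2,fy=3.2,interpolation=cv2.INTER_CUBIC)
b=cv2.imread("pics/wrist_f8.png")[384-320:,50:466]
cv2.imwrite("pics/z6.png",np.hstack([a,b]))
E
```

```text
t 6.6 tcp [ 0.6618 -0.1376  0.0912] F [-0.2  0.3 -1.7] w 0.681 tilt/ x [[-0.0, -1.0, -0.0], [-0.0, 0.0, -1.0]] q [-0.38  0.68  1.06 -0.    1.4   1.19]
```

View pics/z6.png

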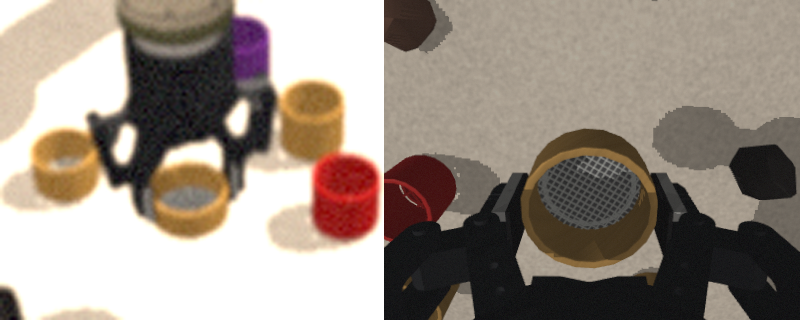

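Emit:
{"api": "send_rows", "payload": {
  "claw": [50, 50, 50, 50, 50, 50, 50, 50, 50, 50, 50, 50],
  "travel": [
    [-10, 30, 8],
    [-10, 30, 8],
    [-10, 30, 8],
    [-10, 30, 8],
    [-10, 30, 8],
    [-10, 30, 8],
    [-10, 30, 8],
    [-10, 30, 8],
    [-10, 30, 8],
    [-10, 27, 8],
    [0, 0, 0],
    [0, 0, 0]
  ],
  "twist": [0, 0, 0, 0, 0, 0, 0, 0, 0, 0, 0, 0]
}}

```text
time: 7.9
tool_pos: [0.5616, 0.1595, 0.1701]
eef_rot: [-1.211, 1.21, -1.208]
wrist_force: [0.3, -0.7, -0.3]
width: 0.68
```

```bash
python3 look.py f9 wrist
```

```text
t 7.9 tcp [0.5616 0.1595 0.1701] F [ 0.3 -0.7 -0.3] w 0.68 tilt/ x [[0.001, -1.0, 0.0], [-0.002, -0.0, -1.0]] q [ 0.07  0.46  1.24 -0.    1.45  1.64]
```

View pics/wrist_f9.png

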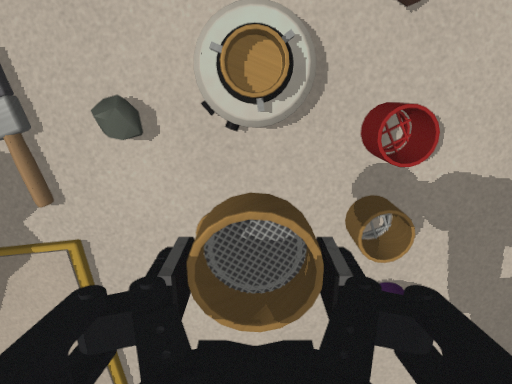

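```bash
python3 -c "
from rim import *
c=dict(np.load('wrist_f9.npz'));print(c['extrinsics'][:3,3])
p=rim(c,(254,62),.062,50);print(proj(c,[[p[0]+.03*np.cos(a),p[1]+.03*np.sin(a),.062] for a in np.arange(0,6.3,1.57)]).round().tolist())
for dz in (.058,.0624,.067): rim(c,(256,262),.1701+dz,75)
rim(c,(380,229),.058,45)
rim(c,(400,134),.058,45,lohi=((0,150,60),(8,255,255)))
"
```

```text
[0.63561623 0.16064034 0.3510026 ]
half [0.663  0.1613 0.0295] rms 0.00032 all [0.6627 0.1613 0.0297] n 204
[[254.0, 23.0], [219.0, 61.0], [254.0, 97.0], [289.0, 61.0], [254.0, 23.0]]
half [0.5585 0.1607 0.0302] rms 0.00019 all [0.5618 0.1608 0.0324] n 393
half [0.5612 0.1607 0.0291] rms 0.00019 all [0.5644 0.1608 0.0312] n 393
half [0.5641 0.1607 0.028 ] rms 0.00018 all [0.5672 0.1608 0.03  ] n 393
half [0.4965 0.0262 0.029 ] rms 0.00031 all [0.5039 0.0336 0.0363] n 184
half [0.5993 0.0179 0.0289] rms 0.00029 all [0.601  0.0247 0.0335] n 205
```

Emit:
{"api": "send_rows", "payload": {
  "claw": [50, 50, 50, 50, 50, 50, 50, 50, 50, 50],
  "travel": [
    [34, 0.6, 0],
    [34, 0, 0],
    [34.3, 0, 0],
    [0, 0, -30],
    [0, 0, -30],
    [0, 0, -30],
    [0, 0, -25],
    [0, 0, -15],
    [0, 0, 0],
    [0, 0, 0]
  ],
  "twist": [0, 0, 0, 0, 0, 0, 0, 0, 0, 0]
}}

```text
time: 8.95
tool_pos: [0.6647, 0.159, 0.041]
eef_rot: [-1.209, 1.21, -1.21]
wrist_force: [-0.1, -0.3, -0.2]
width: 0.684
```

```bash
python3 look.py f10 wrist scene; python3 - <<'E'
import cv2,numpy as np
im=cv2.imread("pics/scene_f10.png")[145:245,270:390]
im=np.clip(im.astype(float)*1.5,0,255).astype(np.uint8)
a=cv2.resize(im,None,fx=3.2,fy=3.2,interpolation=cv2.INTER_CUBIC)
b=cv2.imread("pics/wrist_f10.png")[384-320:,50:466]
cv2.imwrite("pics/z7.png",np.hstack([a,b]))
E
```

```text
t 8.95 tcp [0.6647 0.159  0.041 ] F [-0.1 -0.3 -0.2] w 0.684 tilt/ x [[-0.001, -1.0, 0.0], [-0.0, -0.0, -1.0]] q [ 0.06  0.74  1.1  -0.    1.31  1.63]
```

View pics/z7.png

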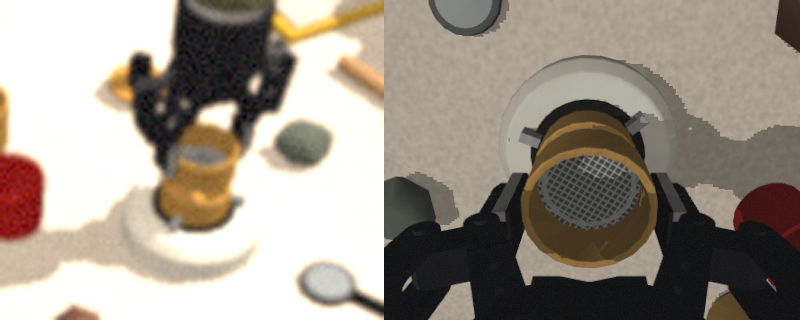

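Emit:
{"api": "send_rows", "payload": {
  "claw": [50, 50, 50, 50, 50],
  "travel": [
    [0, 0, -4],
    [0, 0, -4],
    [0, 0, -3],
    [0, 0, 0],
    [0, 0, 0]
  ],
  "twist": [0, 0, 0, 0, 0]
}}

```text
time: 9.55
tool_pos: [0.6644, 0.1599, 0.0301]
eef_rot: [-1.209, 1.209, -1.209]
wrist_force: [-0.5, 0.3, -0.3]
width: 0.683
```

Emit:
{"api": "send_rows", "payload": {
  "claw": [50, 50, 50, 50],
  "travel": [
    [0, 0, -2],
    [0, 0, -2],
    [0, 0, 0],
    [0, 0, 0]
  ],
  "twist": [0, 0, 0, 0]
}}

```text
time: 9.95
tool_pos: [0.6644, 0.1599, 0.0261]
eef_rot: [-1.209, 1.209, -1.209]
wrist_force: [-0.2, -0.2, -1.2]
width: 0.683
```

Emit:
{"api": "send_rows", "payload": {
  "claw": [50, 50, 50, 50],
  "travel": [
    [0, 0, -1],
    [0, 0, -1],
    [0, 0, 0],
    [0, 0, 0]
  ],
  "twist": [0, 0, 0, 0]
}}

```text
time: 10.35
tool_pos: [0.6646, 0.1599, 0.0256]
eef_rot: [-1.208, 1.208, -1.21]
wrist_force: [-3.2, -0.9, 7.7]
width: 0.686
```

```bash
python3 look.py f11 wrist scene; python3 - <<'E'
import cv2,numpy as np
im=cv2.imread("pics/scene_f11.png")[145:245,270:390]
im=np.clip(im.astype(float)*1.5,0,255).astype(np.uint8)
a=cv2.resize(im,None,fx=3.2,fy=3.2,interpolation=cv2.INTER_CUBIC)
b=cv2.imread("pics/wrist_f11.png")[384-320:,50:466]
cv2.imwrite("pics/z8.png",np.hstack([a,b]))
E
```

```text
t 10.35 tcp [0.6646 0.1599 0.0256] F [-3.2 -0.9  7.7] w 0.686 tilt/ x [[-0.0, -1.0, 0.0], [0.001, -0.0, -1.0]] q [ 0.06  0.75  1.11 -0.    1.27  1.63]
```

View pics/z8.png

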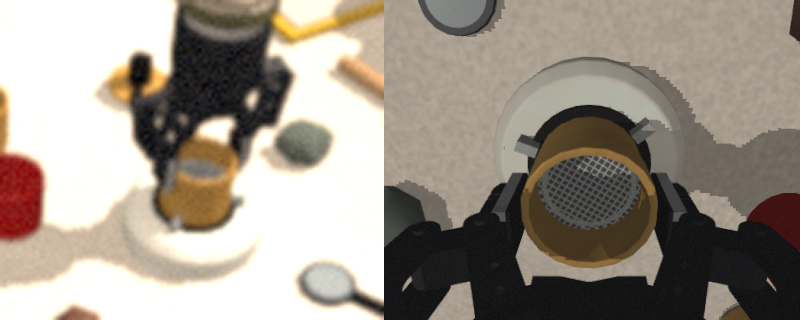

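Emit:
{"api": "send_rows", "payload": {
  "claw": [66, 72, 80, 80, 80, 80, 80, 80, 80, 80],
  "travel": [
    [0, 0, 1],
    [0, 0, 0],
    [0, 0, 0],
    [0, 0, 0],
    [0, 0, 10],
    [0, 0, 30],
    [0, 0, 40],
    [0, 0, 40],
    [0, 0, 0],
    [0, 0, 0]
  ],
  "twist": [0, 0, 0, 0, 0, 0, 0, 0, 0, 0]
}}

```text
time: 11.45
tool_pos: [0.6646, 0.1599, 0.1464]
eef_rot: [-1.207, 1.208, -1.21]
wrist_force: [0.4, 0.1, -0.7]
width: 0.939
```

```bash
python3 look.py f12 wrist scene; python3 - <<'E'
import cv2,numpy as np
im=cv2.imread("pics/scene_f12.png")[145:245,270:390]
im=np.clip(im.astype(float)*1.5,0,255).astype(np.uint8)
a=cv2.resize(im,None,fx=3.2,fy=3.2,interpolation=cv2.INTER_CUBIC)
b=cv2.imread("pics/wrist_f12.png")[384-320:,50:466]
cv2.imwrite("pics/z9.png",np.hstack([a,b]))
from rim import *
c=dict(np.load('wrist_f12.npz'));rim(c,(256,225),.088,70)
E
```

```text
t 11.45 tcp [0.6646 0.1599 0.1464] F [ 0.4  0.1 -0.7] w 0.939 tilt/ x [[-0.0, -1.0, -0.0], [0.002, 0.0, -1.0]] q [0.06 0.65 0.95 0.   1.53 1.63]
half [0.6642 0.1612 0.029 ] rms 0.00025 all [0.6653 0.1611 0.0297] n 217
```

View pics/z9.png

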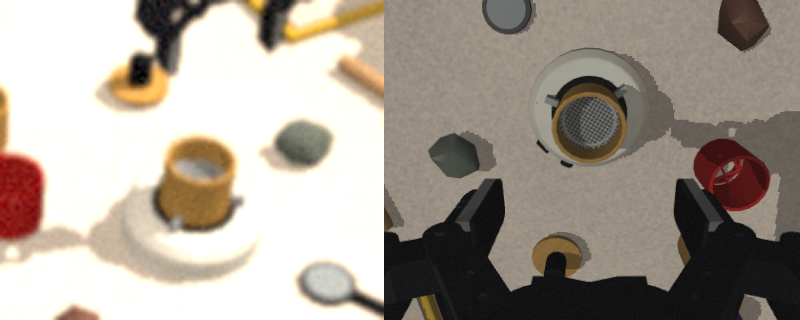

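Emit:
{"api": "send_rows", "payload": {
  "claw": [80, 80, 80, 80, 80, 80, 80, 80, 80, 80, 80, 80, 80, 80],
  "travel": [
    [-16, -30, 0],
    [-16, -30, 0],
    [-16, -30, 0],
    [-16, -30, 0],
    [-16, -30, 0],
    [-16, -30, 0],
    [-16, -30, 0],
    [-16, -30, 0],
    [-16, -30, 0],
    [-16, -30, 0],
    [-16, -30, 0],
    [-18, -28, 0],
    [0, 0, 0],
    [0, 0, 0]
  ],
  "twist": [0, 0, 0, 0, 0, 0, 0, 0, 0, 0, 0, 0, 0, 0]
}}

```text
time: 12.95
tool_pos: [0.4699, -0.1981, 0.1443]
eef_rot: [-1.208, 1.212, -1.209]
wrist_force: [-0.4, 1.0, 0.0]
width: 0.934
```

```bash
python3 look.py m1 wrist;  python3 -c "
from rim import *
c=dict(np.load('wrist_m1.npz'));print(c['extrinsics'][:3,3]);rim(c,proj(c,[.4705,-.1975,.046])[0],.046,60)"
```

```text
t 12.95 tcp [ 0.4699 -0.1981  0.1443] F [-0.4  1.   0. ] w 0.934 tilt/ x [[-0.002, -1.0, -0.001], [-0.001, 0.001, -1.0]] q [-0.63  0.36  1.49  0.    1.3   0.94]
[ 0.54381707 -0.19745381  0.32517273]
half [ 0.4703 -0.1976  0.0291] rms 0.00026 all [ 0.4721 -0.1976  0.0302] n 186
```

View pics/wrist_m1.png

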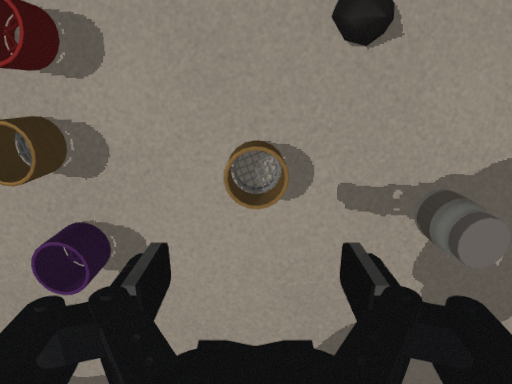

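Emit:
{"api": "send_rows", "payload": {
  "claw": [80, 80, 80, 80, 80, 80, 80, 80],
  "travel": [
    [0.5, 0.3, -30],
    [0, 0, -40],
    [0, 0, -40],
    [0, 0, -30],
    [0, 0, -15],
    [0, 0, -10],
    [0, 0, 0],
    [0, 0, 0]
  ],
  "twist": [0, 0, 0, 0, 0, 0, 0, 0]
}}

```text
time: 13.8
tool_pos: [0.4714, -0.1976, -0.0193]
eef_rot: [-1.209, 1.208, -1.209]
wrist_force: [0.0, -0.9, -0.3]
width: 0.935
```

Emit:
{"api": "send_rows", "payload": {
  "claw": [50, 50, 50, 50, 50, 50, 50, 50],
  "travel": [
    [0, 0, 0],
    [0, 0, 0],
    [0, 0, 0],
    [0, 0, 0],
    [0, 0, 0],
    [0, 0, 0],
    [0, 0, 0],
    [0, 0, 0]
  ],
  "twist": [0, 0, 0, 0, 0, 0, 0, 0]
}}

```text
time: 14.6
tool_pos: [0.4715, -0.198, -0.0185]
eef_rot: [-1.208, 1.207, -1.211]
wrist_force: [0.2, 2.5, 7.8]
width: 0.696
```

```bash
python3 look.py m2 wrist;  python3 -c "
from rim import *
c=dict(np.load('wrist_m2.npz'));print(c['extrinsics'][:3,3]);rim(c,proj(c,[.4705,-.1975,.046])[0],.046,80)"
```

```text
t 14.6 tcp [ 0.4715 -0.198  -0.0185] F [0.2 2.5 7.8] w 0.696 tilt/ x [[-0.0, -1.0, 0.001], [0.002, -0.001, -1.0]] q [-0.63  0.58  1.69  0.    0.88  0.94]
[ 0.54479839 -0.19687493  0.16265684]
half [ 0.4703 -0.1968  0.0292] rms 0.0002 all [ 0.4737 -0.1969  0.0315] n 409
```

View pics/wrist_m2.png

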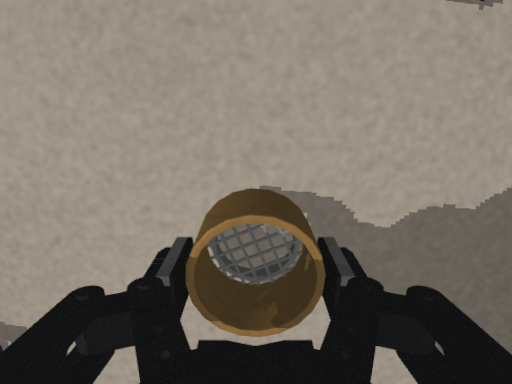

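Emit:
{"api": "send_rows", "payload": {
  "claw": [50, 50, 50, 50, 50, 50, 50, 50, 50, 50, 50, 50, 50, 50, 50, 50, 50, 50, 50, 50],
  "travel": [
    [0, 0, 10],
    [0, 0, 20],
    [0, 0, 40],
    [0, 0, 40],
    [0, 0, 40],
    [16, 30, 0],
    [16, 30, 0],
    [16, 30, 0],
    [16, 30, 0],
    [16, 30, 0],
    [16, 30, 0],
    [16, 30, 0],
    [16, 30, 0],
    [16, 30, 0],
    [16, 30, 0],
    [16, 30, 0],
    [17.5, 28, 0],
    [0, 0, 0],
    [0, 0, 0],
    [0, 0, 0]
  ],
  "twist": [0, 0, 0, 0, 0, 0, 0, 0, 0, 0, 0, 0, 0, 0, 0, 0, 0, 0, 0, 0]
}}

```text
time: 16.65
tool_pos: [0.664, 0.1594, 0.1305]
eef_rot: [-1.209, 1.21, -1.21]
wrist_force: [0.3, -0.2, -2.0]
width: 0.696
```

```bash
python3 look.py m3 wrist;  python3 -c "
from rim import *
c=dict(np.load('wrist_m3.npz'));print(c['extrinsics'][:3,3])
from plant import get_state
t=get_state()['tool_pos']
rim(c,proj(c,t+[-.001,0.001,.0645])[0],t[2]+.0645,80)"
```

```text
t 16.65 tcp [0.664  0.1594 0.1305] F [ 0.3 -0.2 -2. ] w 0.696 tilt/ x [[-0.001, -1.0, 0.0], [-0.0, -0.0, -1.0]] q [ 0.06  0.66  0.98 -0.    1.5   1.63]
[0.73768619 0.16038224 0.3114771 ]
half [0.6618 0.1613 0.0291] rms 0.00325 all [0.6661 0.1617 0.0321] n 464
```

View pics/wrist_m3.png

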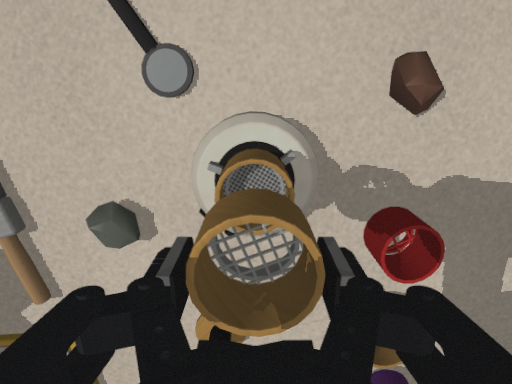

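Emit:
{"api": "send_rows", "payload": {
  "claw": [50, 50, 50, 50, 50, 50, 50],
  "travel": [
    [1, 0.3, -25],
    [0, 0, -20],
    [0, 0, -10],
    [0, 0, -5],
    [0, 0, -4],
    [0, 0, 0],
    [0, 0, 0]
  ],
  "twist": [0, 0, 0, 0, 0, 0, 0]
}}

```text
time: 17.4
tool_pos: [0.6658, 0.1605, 0.0669]
eef_rot: [-1.208, 1.208, -1.21]
wrist_force: [0.4, 0.3, -0.1]
width: 0.695
```

```bash
cat > pair.py <<'E'
import sys,cv2,numpy as np
tag,v0,v1,u0,u1=sys.argv[1],*map(int,sys.argv[2:6])
im=cv2.imread(f"pics/scene_{tag}.png")[v0:v1,u0:u1]
im=np.clip(im.astype(float)*1.5,0,255).astype(np.uint8)
a=cv2.resize(im,(384,320),interpolation=cv2.INTER_CUBIC)
b=cv2.imread(f"pics/wrist_{tag}.png")[64:,50:466]
cv2.imwrite(f"pics/pair_{tag}.png",np.hstack([a,b]))
E
python3 look.py m4 wrist scene; python3 pair.py m4 135 235 270 390
```

```text
t 17.4 tcp [0.6658 0.1605 0.0669] F [ 0.4  0.3 -0.1] w 0.695 tilt/ x [[-0.0, -1.0, -0.0], [0.001, 0.0, -1.0]] q [0.06 0.72 1.06 0.   1.36 1.64]
```

View pics/pair_m4.png

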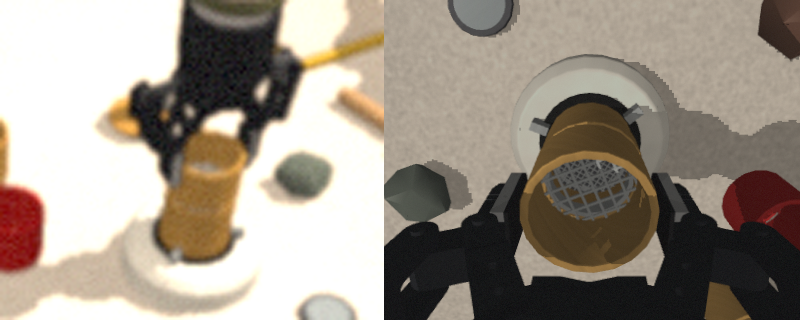

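Emit:
{"api": "send_rows", "payload": {
  "claw": [50, 50, 50, 50],
  "travel": [
    [0, 0, -2],
    [0, 0, -2],
    [0, 0, 0],
    [0, 0, 0]
  ],
  "twist": [0, 0, 0, 0]
}}

```text
time: 17.9
tool_pos: [0.6654, 0.1605, 0.0621]
eef_rot: [-1.209, 1.209, -1.209]
wrist_force: [-0.1, 0.2, -1.5]
width: 0.697
```

Emit:
{"api": "send_rows", "payload": {
  "claw": [50, 50, 50, 50],
  "travel": [
    [0, 0, -1],
    [0, 0, -1],
    [0, 0, 0],
    [0, 0, 0]
  ],
  "twist": [0, 0, 0, 0]
}}

```text
time: 18.3
tool_pos: [0.6656, 0.1606, 0.0616]
eef_rot: [-1.208, 1.208, -1.21]
wrist_force: [-3.3, -0.4, 6.3]
width: 0.697
```

Seated at the predicted height (0.0615). Release and check.

Emit:
{"api": "send_rows", "payload": {
  "claw": [66, 72, 80, 80, 80, 80, 80, 80, 80, 80],
  "travel": [
    [0, 0, 1],
    [0, 0, 0],
    [0, 0, 0],
    [0, 0, 0],
    [0, 0, 10],
    [0, 0, 30],
    [0, 0, 40],
    [0, 0, 40],
    [0, 0, 0],
    [0, 0, 0]
  ],
  "twist": [0, 0, 0, 0, 0, 0, 0, 0, 0, 0]
}}

```text
time: 19.3
tool_pos: [0.6656, 0.1606, 0.1824]
eef_rot: [-1.207, 1.208, -1.21]
wrist_force: [-0.5, -0.5, -0.7]
width: 0.937
```

```bash
python3 look.py m5 wrist scene; python3 pair.py m5 135 235 270 390;python3 -c "
from rim import *
c=dict(np.load('wrist_m5.npz'));print(c['extrinsics'][:3,3]);rim(c,proj(c,[.665,.161,.126])[0],.126,65)"
```

```text
t 19.3 tcp [0.6656 0.1606 0.1824] F [-0.5 -0.5 -0.7] w 0.937 tilt/ x [[-0.0, -1.0, -0.0], [0.002, 0.0, -1.0]] q [0.06 0.63 0.88 0.   1.62 1.64]
[0.73885774 0.16150137 0.36349406]
half [0.6645 0.1617 0.0291] rms 0.00023 all [0.668  0.1616 0.0314] n 228
```

View pics/pair_m5.png

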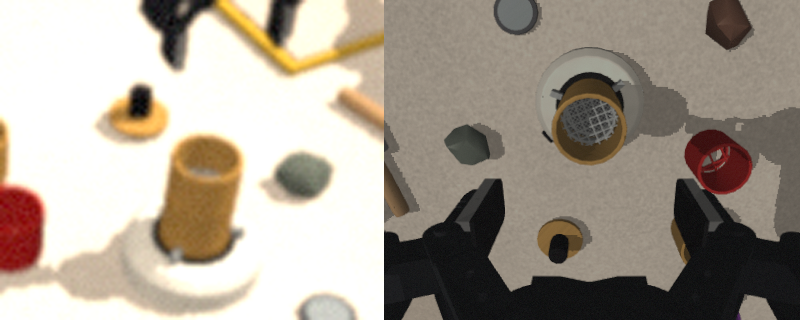

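Emit:
{"api": "send_rows", "payload": {
  "claw": [80, 80, 80, 80, 80, 80, 80, 80],
  "travel": [
    [-28, -23, 0],
    [-28, -23, 0],
    [-28, -23, 0],
    [-28, -23, 0],
    [-28, -22, 0],
    [-28, -21, 0],
    [0, 0, 0],
    [0, 0, 0]
  ],
  "twist": [0, 0, 0, 0, 0, 0, 0, 0]
}}

```text
time: 20.2
tool_pos: [0.4971, 0.0254, 0.1807]
eef_rot: [-1.209, 1.211, -1.209]
wrist_force: [1.4, 0.5, 0.5]
width: 0.938
```

```bash
python3 look.py c1 wrist;  python3 -c "
from rim import *
c=dict(np.load('wrist_c1.npz'));print(c['extrinsics'][:3,3]);rim(c,proj(c,[.4965,.0255,.058])[0],.058,60)
for p in ([.477,.199,.014],):rim(c,proj(c,p)[0],p[2],45)"
```

```text
t 20.2 tcp [0.4971 0.0254 0.1807] F [1.4 0.5 0.5] w 0.938 tilt/ x [[-0.001, -1.0, -0.0], [-0.001, 0.0, -1.0]] q [-0.19  0.3   1.46  0.    1.38  1.38]
[0.57098579 0.02619424 0.36158843]
half [0.4966 0.026  0.0291] rms 0.00032 all [0.4988 0.026  0.0304] n 175
half [0.4791 0.1991 0.0288] rms 0.00672 all [0.4792 0.1987 0.0289] n 197
```

View pics/wrist_c1.png

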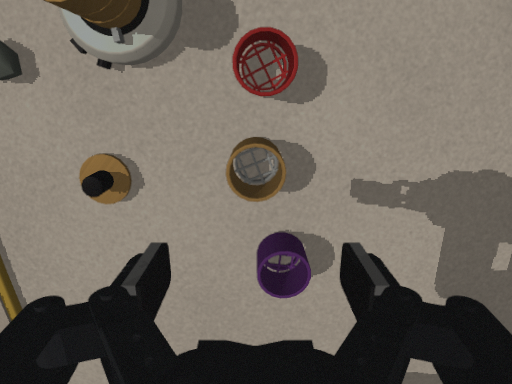

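Emit:
{"api": "send_rows", "payload": {
  "claw": [80, 80, 80, 80, 80, 80, 80, 80, 80],
  "travel": [
    [0, 0, -35],
    [0, 0, -40],
    [0, 0, -40],
    [0, 0, -40],
    [0, 0, -20],
    [0, 0, -10],
    [0, 0, -6],
    [0, 0, 0],
    [0, 0, 0]
  ],
  "twist": [0, 0, 0, 0, 0, 0, 0, 0, 0]
}}

```text
time: 21.15
tool_pos: [0.4981, 0.0255, -0.0091]
eef_rot: [-1.208, 1.208, -1.21]
wrist_force: [0.3, 0.4, 0.0]
width: 0.936
```

Emit:
{"api": "send_rows", "payload": {
  "claw": [50, 50, 50, 50, 50, 50, 50, 50],
  "travel": [
    [0, 0, 0],
    [0, 0, 0],
    [0, 0, 0],
    [0, 0, 0],
    [0, 0, 0],
    [0, 0, 0],
    [0, 0, 0],
    [0, 0, 0]
  ],
  "twist": [0, 0, 0, 0, 0, 0, 0, 0]
}}

```text
time: 21.95
tool_pos: [0.498, 0.0254, -0.0086]
eef_rot: [-1.208, 1.208, -1.211]
wrist_force: [-1.8, -0.4, 7.9]
width: 0.697
```

```bash
python3 look.py c2 wrist;  python3 -c "
from rim import *
c=dict(np.load('wrist_c2.npz'));print(c['extrinsics'][:3,3]);rim(c,proj(c,[.4965,.026,.058])[0],.058,80)"
```

```text
t 21.95 tcp [ 0.498   0.0254 -0.0086] F [-1.8 -0.4  7.9] w 0.697 tilt/ x [[-0.0, -1.0, 0.0], [0.002, -0.0, -1.0]] q [-0.19  0.54  1.71  0.    0.88  1.38]
[0.57126436 0.02645371 0.17253839]
half [0.4966 0.0266 0.0292] rms 0.0002 all [0.5    0.0265 0.0315] n 421
```

View pics/wrist_c2.png

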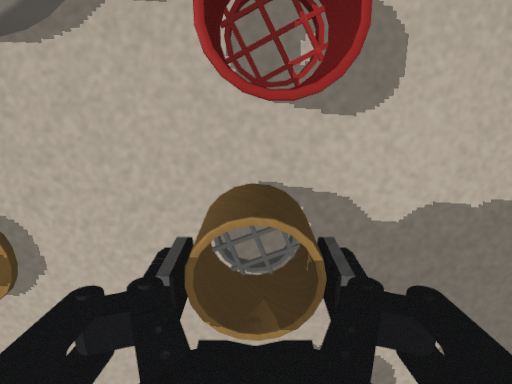

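Emit:
{"api": "send_rows", "payload": {
  "claw": [50, 50, 50, 50, 50, 50, 50, 50, 50, 50, 50, 50, 50, 50],
  "travel": [
    [0, 0, 10],
    [0, 0, 20],
    [0, 0, 35],
    [0, 0, 40],
    [0, 0, 40],
    [0, 0, 35],
    [28, 23, 0],
    [28, 23, 0],
    [28, 23, 0],
    [28, 23, 0],
    [28, 22, 0],
    [28, 21, 0],
    [0, 0, 0],
    [0, 0, 0]
  ],
  "twist": [0, 0, 0, 0, 0, 0, 0, 0, 0, 0, 0, 0, 0, 0]
}}

```text
time: 23.4
tool_pos: [0.6651, 0.1607, 0.17]
eef_rot: [-1.21, 1.209, -1.209]
wrist_force: [-0.2, -0.7, -0.8]
width: 0.692
```

```bash
python3 look.py c3 wrist scene; python3 pair.py c3 115 235 250 394
```

```text
t 23.4 tcp [0.6651 0.1607 0.17  ] F [-0.2 -0.7 -0.8] w 0.692 tilt/ x [[0.0, -1.0, 0.0], [-0.001, -0.0, -1.0]] q [ 0.06  0.64  0.91 -0.    1.59  1.63]
```

View pics/pair_c3.png

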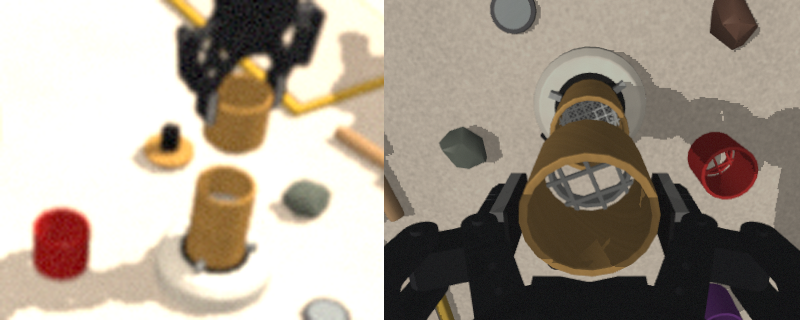

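Emit:
{"api": "send_rows", "payload": {
  "claw": [50, 50, 50, 50, 50, 50, 50],
  "travel": [
    [0, 0, -20],
    [0, 0, -15],
    [0, 0, -10],
    [0, 0, -5],
    [0, 0, -4],
    [0, 0, 0],
    [0, 0, 0]
  ],
  "twist": [0, 0, 0, 0, 0, 0, 0]
}}

```text
time: 24.2
tool_pos: [0.6656, 0.1605, 0.1168]
eef_rot: [-1.208, 1.209, -1.21]
wrist_force: [0.3, -0.8, -1.4]
width: 0.697
```

```bash
python3 look.py c4 wrist scene; python3 pair.py c4 115 235 250 394
```

```text
t 24.2 tcp [0.6656 0.1605 0.1168] F [ 0.3 -0.8 -1.4] w 0.697 tilt/ x [[-0.0, -1.0, -0.0], [0.001, 0.0, -1.0]] q [0.06 0.67 1.   0.   1.47 1.64]
```

View pics/pair_c4.png

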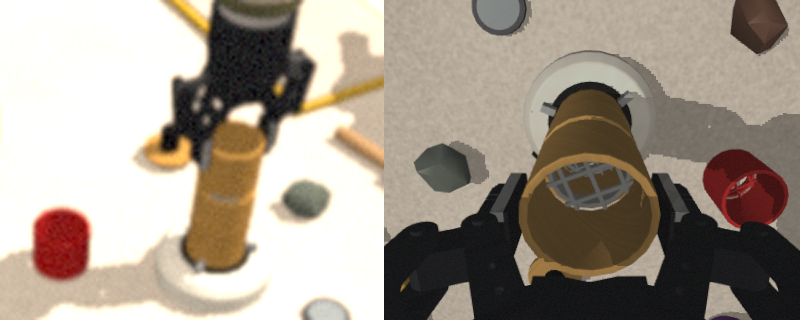

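Emit:
{"api": "send_rows", "payload": {
  "claw": [50, 50, 50, 50, 50],
  "travel": [
    [0, 0, -2],
    [0, 0, -2],
    [0, 0, -2],
    [0, 0, 0],
    [0, 0, 0]
  ],
  "twist": [0, 0, 0, 0, 0]
}}

```text
time: 24.8
tool_pos: [0.6654, 0.1605, 0.11]
eef_rot: [-1.209, 1.209, -1.209]
wrist_force: [-0.4, -0.2, -0.5]
width: 0.691
```

Emit:
{"api": "send_rows", "payload": {
  "claw": [50, 50, 50, 50],
  "travel": [
    [0, 0, -1],
    [0, 0, -1],
    [0, 0, 0],
    [0, 0, 0]
  ],
  "twist": [0, 0, 0, 0]
}}

```text
time: 25.2
tool_pos: [0.6657, 0.1605, 0.1095]
eef_rot: [-1.208, 1.208, -1.21]
wrist_force: [-1.8, 0.4, 4.9]
width: 0.698
```

Seated at the predicted 0.1094. Release and back off.

Emit:
{"api": "send_rows", "payload": {
  "claw": [66, 72, 80, 80, 80, 80, 80, 80, 80, 80],
  "travel": [
    [0, 0, 1],
    [0, 0, 0],
    [0, 0, 0],
    [0, 0, 0],
    [0, 0, 10],
    [0, 0, 30],
    [0, 0, 40],
    [0, 0, 20],
    [0, 0, 0],
    [0, 0, 0]
  ],
  "twist": [0, 0, 0, 0, 0, 0, 0, 0, 0, 0]
}}

```text
time: 26.2
tool_pos: [0.6652, 0.1605, 0.2091]
eef_rot: [-1.209, 1.209, -1.209]
wrist_force: [0.0, 0.1, 0.5]
width: 0.941
```

```bash
python3 look.py c5 wrist scene; python3 pair.py c5 115 235 250 394;python3 -c "
from rim import *
c=dict(np.load('wrist_c5.npz'));print(c['extrinsics'][:3,3]);rim(c,proj(c,[.665,.161,.176])[0],.176,65)"
```

```text
t 26.2 tcp [0.6652 0.1605 0.2091] F [0.  0.1 0.5] w 0.941 tilt/ x [[-0.0, -1.0, -0.0], [-0.0, 0.0, -1.0]] q [0.06 0.62 0.83 0.   1.69 1.64]
[0.73890948 0.16148196 0.39004551]
half [0.6643 0.1618 0.029 ] rms 0.0002 all [0.6692 0.1617 0.0322] n 261
```

View pics/pair_c5.png

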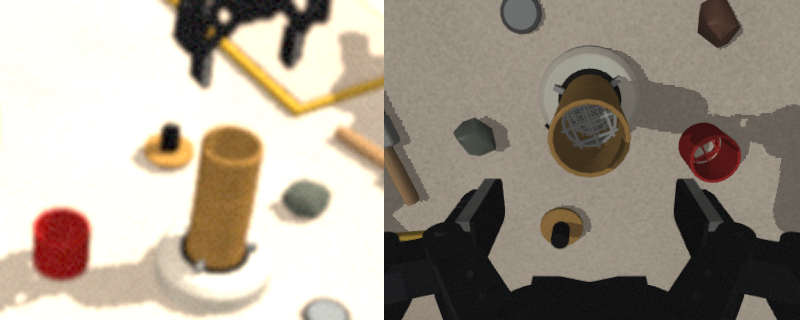

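Emit:
{"api": "send_rows", "payload": {
  "claw": [80, 80, 80, 80, 80, 80, 80, 80, 80, 80],
  "travel": [
    [-31, 6.5, 0],
    [-31, 6.5, 0],
    [-31, 6.5, 0],
    [-31, 6.5, 0],
    [-31, 6.5, 0],
    [-31, 6, 0],
    [0, 0, -30],
    [0, 0, -30],
    [0, 0, 0],
    [0, 0, 0]
  ],
  "twist": [0, 0, 0, 0, 0, 0, 0, 0, 0, 0]
}}

```text
time: 27.3
tool_pos: [0.4794, 0.1989, 0.1492]
eef_rot: [-1.21, 1.21, -1.209]
wrist_force: [0.2, 0.2, 0.2]
width: 0.939
```

```bash
python3 look.py k1 wrist;  python3 -c "
from rim import *
c=dict(np.load('wrist_k1.npz'));print(c['extrinsics'][:3,3]);rim(c,proj(c,[.479,.199,.014])[0],.014,50)
# knob: dark blob
p=proj(c,[.479,.199,.03])[0].astype(int);print(p)
g=c['frame'].max(2);m=(g<45).astype(np.uint8);k=np.zeros_like(m);k[p[1]-45:p[1]+40,p[0]-30:p[0]+30]=m[p[1]-45:p[1]+40,p[0]-30:p[0]+30]
n,l,s,ce=cv2.connectedComponentsWithStats(k);print(s,ce.round(1))
print('knob top proj at z .044:',proj(c,[[.479,.199,.044],[.491,.199,.044],[.479,.211,.044]]).round(1))
"
```

```text
t 27.3 tcp [0.4794 0.1989 0.1492] F [0.2 0.2 0.2] w 0.939 tilt/ x [[-0.0, -1.0, 0.0], [-0.001, -0.0, -1.0]] q [ 0.16  0.37  1.46 -0.    1.32  1.74]
[0.55328016 0.19996681 0.33004189]
half [0.4784 0.2001 0.0289] rms 0.00032 all [0.4788 0.2001 0.0292] n 161
[256 173]
[[     0      0    512    384 196049]
 [   244    160     24     29    559]] [[255.5 191.5]
 [255.1 174.2]]
knob top proj at z .044: [[256.1 177. ]
 [256.1 164.4]
 [243.2 177. ]]
```

View pics/wrist_k1.png

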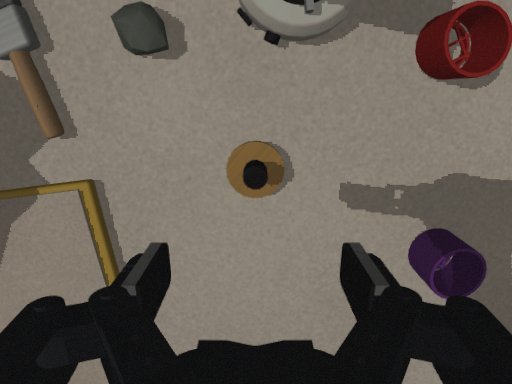

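Emit:
{"api": "send_rows", "payload": {
  "claw": [45, 45, 45, 45, 45, 45, 45, 45, 45],
  "travel": [
    [0, 0, -20],
    [0, 0, -30],
    [0, 0, -40],
    [0, 0, -40],
    [0, 0, -20],
    [0, 0, -10],
    [0, 0, -6],
    [0, 0, 0],
    [0, 0, 0]
  ],
  "twist": [0, 0, 0, 0, 0, 0, 0, 0, 0]
}}

```text
time: 28.25
tool_pos: [0.4803, 0.1992, -0.0157]
eef_rot: [-1.207, 1.208, -1.21]
wrist_force: [-0.5, -0.5, 0.3]
width: 0.527
```

```bash
python3 look.py k2 wrist scene; python3 pair.py k2 115 235 250 394
```

```text
t 28.25 tcp [ 0.4803  0.1992 -0.0157] F [-0.5 -0.5  0.3] w 0.527 tilt/ x [[-0.0, -1.0, -0.0], [0.002, 0.0, -1.0]] q [0.17 0.58 1.66 0.   0.9  1.74]
```

View pics/pair_k2.png

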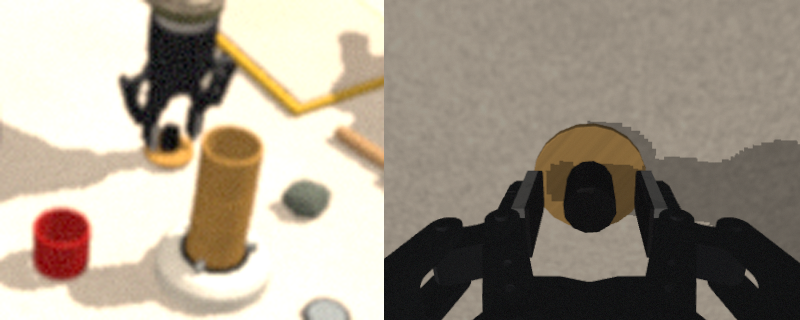

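Emit:
{"api": "send_rows", "payload": {
  "claw": [35, 30, 15, 15, 15, 15, 15, 15, 15],
  "travel": [
    [0, 0, -2],
    [0, 0, 0],
    [0, 0, 0],
    [0, 0, 0],
    [0, 0, 0],
    [0, 0, 0],
    [0, 0, 0],
    [0, 0, 0],
    [0, 0, 0]
  ],
  "twist": [0, 0, 0, 0, 0, 0, 0, 0, 0]
}}

```text
time: 29.25
tool_pos: [0.4794, 0.199, -0.0186]
eef_rot: [-1.209, 1.209, -1.209]
wrist_force: [-1.1, -0.7, 4.6]
width: 0.267
```

```bash
python3 look.py k3 wrist scene; python3 pair.py k3 115 235 250 394;  python3 -c "
from rim import *
c=dict(np.load('wrist_k3.npz'));print(c['extrinsics'][:3,3]);rim(c,proj(c,[.479,.199,.014])[0],.014,60)"
```

```text
t 29.25 tcp [ 0.4794  0.199  -0.0186] F [-1.1 -0.7  4.6] w 0.267 tilt/ x [[-0.0, -1.0, 0.0], [0.0, -0.0, -1.0]] q [ 0.17  0.59  1.66 -0.    0.89  1.74]
[0.55305452 0.19996521 0.16241591]
half [2.994378e+02 9.350000e-02 3.000000e-02] rms nan all [149.9827  -0.5749 149.4976] n 325
  return _methods._mean(a, axis=axis, dtype=dtype,
  ret = ret.dtype.type(ret / rcount)
```

View pics/pair_k3.png

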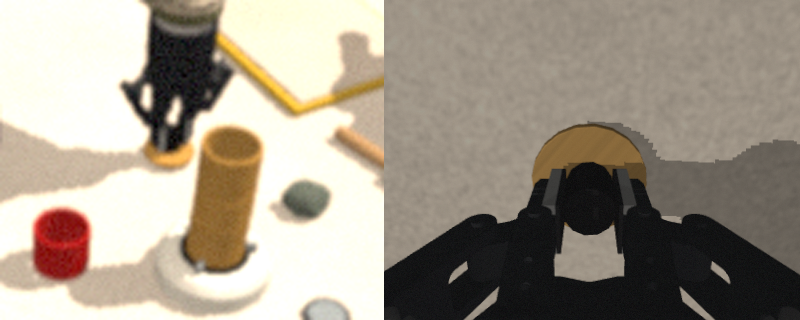

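Emit:
{"api": "send_rows", "payload": {
  "claw": [15, 15, 15, 15, 15, 15, 15, 15, 15, 15, 15, 15, 15, 15, 15],
  "travel": [
    [0, 0, 10],
    [0, 0, 20],
    [0, 0, 35],
    [0, 0, 40],
    [0, 0, 40],
    [0, 0, 40],
    [0, 0, 34],
    [31, -6.5, 0],
    [31, -6.5, 0],
    [31, -6.5, 0],
    [31, -6.5, 0],
    [31, -6.5, 0],
    [31, -6, 0],
    [0, 0, 0],
    [0, 0, 0]
  ],
  "twist": [0, 0, 0, 0, 0, 0, 0, 0, 0, 0, 0, 0, 0, 0, 0]
}}

```text
time: 30.85
tool_pos: [0.6652, 0.1604, 0.1996]
eef_rot: [-1.21, 1.211, -1.209]
wrist_force: [-0.4, 0.5, -1.0]
width: 0.262
```

```bash
python3 look.py k4 wrist scene; python3 pair.py k4 105 225 250 394
```

```text
t 30.85 tcp [0.6652 0.1604 0.1996] F [-0.4  0.5 -1. ] w 0.262 tilt/ x [[-0.0, -1.0, -0.0], [-0.001, 0.0, -1.0]] q [0.06 0.63 0.85 0.   1.67 1.64]
```

View pics/pair_k4.png

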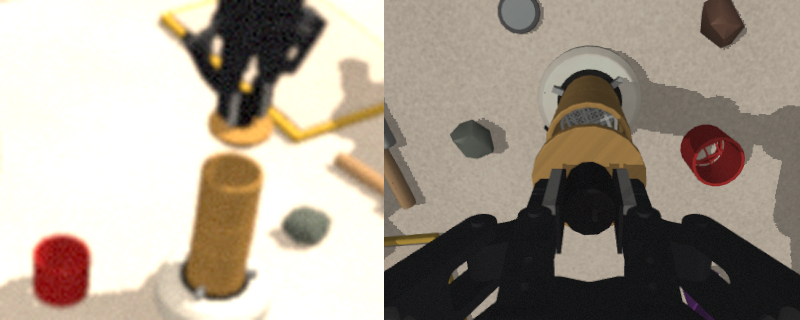

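Emit:
{"api": "send_rows", "payload": {
  "claw": [15, 15, 15, 15, 15, 15, 15],
  "travel": [
    [0, 0, -15],
    [0, 0, -12],
    [0, 0, -8],
    [0, 0, -4],
    [0, 0, -3],
    [0, 0, 0],
    [0, 0, 0]
  ],
  "twist": [0, 0, 0, 0, 0, 0, 0]
}}

```text
time: 31.65
tool_pos: [0.6656, 0.1605, 0.1585]
eef_rot: [-1.209, 1.209, -1.21]
wrist_force: [-0.0, -0.8, -0.5]
width: 0.267
```

Emit:
{"api": "send_rows", "payload": {
  "claw": [15, 15, 15, 15, 15, 15],
  "travel": [
    [0, 0, -2],
    [0, 0, -2],
    [0, 0, -2],
    [0, 0, -1],
    [0, 0, 0],
    [0, 0, 0]
  ],
  "twist": [0, 0, 0, 0, 0, 0]
}}

```text
time: 32.25
tool_pos: [0.6654, 0.1605, 0.1511]
eef_rot: [-1.209, 1.209, -1.209]
wrist_force: [-0.6, 0.3, -0.8]
width: 0.263
```

Emit:
{"api": "send_rows", "payload": {
  "claw": [15, 15, 15, 15, 15],
  "travel": [
    [0, 0, -1],
    [0, 0, -1],
    [0, 0, -0.5],
    [0, 0, 0],
    [0, 0, 0]
  ],
  "twist": [0, 0, 0, 0, 0]
}}

```text
time: 32.75
tool_pos: [0.6656, 0.1605, 0.1494]
eef_rot: [-1.208, 1.208, -1.21]
wrist_force: [-1.4, 0.3, 6.0]
width: 0.264
```

```bash
python3 look.py k5 wrist scene; python3 pair.py k5 105 225 250 394
```

```text
t 32.75 tcp [0.6656 0.1605 0.1494] F [-1.4  0.3  6. ] w 0.264 tilt/ x [[-0.0, -1.0, -0.0], [0.001, 0.0, -1.0]] q [ 0.06  0.65  0.94 -0.    1.54  1.64]
```

View pics/pair_k5.png

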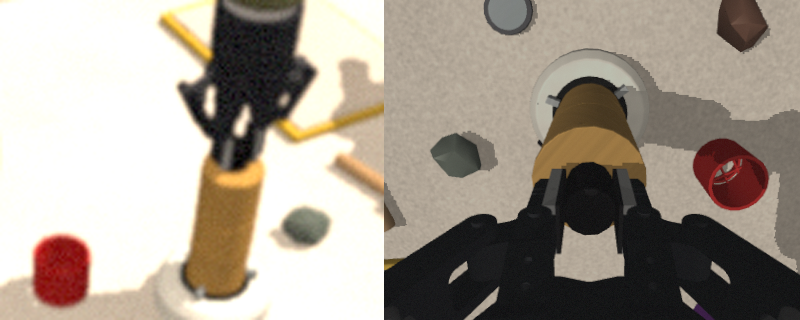

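Seated at 0.1494 as predicted. Open modestly (fingers over the disc) and withdraw upward.

Emit:
{"api": "send_rows", "payload": {
  "claw": [30, 38, 45, 45, 45, 45, 45, 45, 45, 45, 45, 45],
  "travel": [
    [0, 0, 1],
    [0, 0, 0],
    [0, 0, 0],
    [0, 0, 0],
    [0, 0, 10],
    [0, 0, 30],
    [0, 0, 40],
    [-30, 0, 10],
    [-40, 0, 0],
    [-40, 0, 0],
    [0, 0, 0],
    [0, 0, 0]
  ],
  "twist": [0, 0, 0, 0, 0, 0, 0, 0, 0, 0, 0, 0]
}}

```text
time: 34.05
tool_pos: [0.5553, 0.1606, 0.241]
eef_rot: [-1.208, 1.208, -1.21]
wrist_force: [1.3, 1.0, 0.2]
width: 0.527
```

```bash
python3 look.py k6 wrist scene top; python3 pair.py k6 105 225 250 394;python3 -c "
from rim import *
c=dict(np.load('wrist_k6.npz'));print(c['extrinsics'][:3,3])
rim(c,proj(c,[.6643,.1618,.182])[0],.182,65)
for z in (.182,.176,.126,.088,.062):print(z,proj(c,[[.6643,.1618-.03,z],[.6643,.1618+.03,z]]).round(1).tolist())"
```

```text
t 34.05 tcp [0.5553 0.1606 0.241 ] F [1.3 1.  0.2] w 0.527 tilt/ x [[0.0, -1.0, -0.0], [0.002, 0.0, -1.0]] q [ 0.08  0.4   1.12 -0.    1.61  1.65]
[0.62858703 0.16158083 0.42213127]
half [0.6639 0.1618 0.0295] rms 0.00061 all [0.6635 0.1617 0.0296] n 251
0.182 [[297.6, 43.0], [212.1, 43.0]]
0.176 [[296.5, 44.3], [213.2, 44.3]]
0.126 [[289.3, 53.1], [220.5, 53.1]]
0.088 [[285.3, 58.0], [224.5, 58.0]]
0.062 [[283.1, 60.8], [226.8, 60.8]]
```

View pics/pair_k6.png

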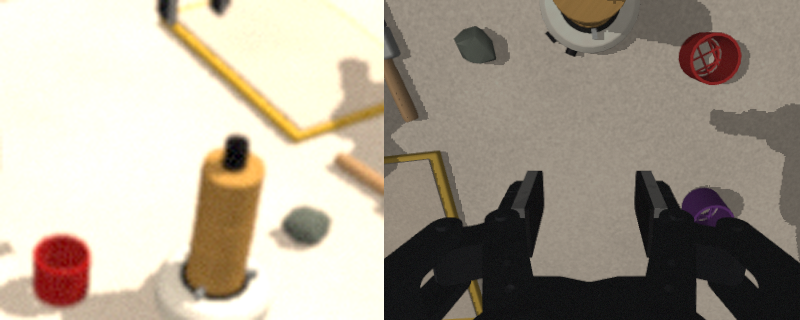

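View pics/top_k6.png

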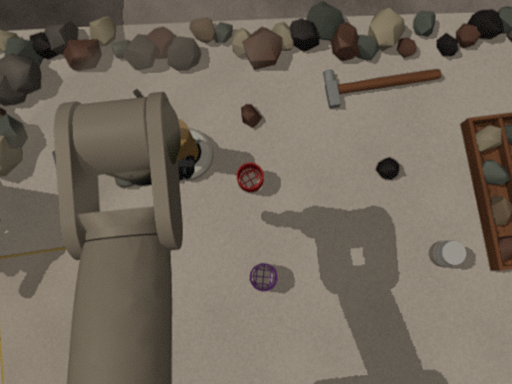

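```bash
python3 -c "
from plant import *
print(finish_job())"
```

```text
the job is handed in; nothing more can be done
None
```

The stack is built: fine, medium and coarse sieves and then the cover, nested in order on the pan, each set down until contact. I handed the job in at about 34 s; no verdict was reported.

**Seating:** each part met the one below within about 0.2 mm of the tool height I had predicted (25.6, 61.5, 109.4 and 149.4 mm), with 5–8 N of contact force. The scene pictures show the stack straight and level.

**Alignment:** in the wrist camera after each release, all four parts lay within about 1.5 mm of the pan's axis and about 1 mm of one another. The last look put the cover disc at (0.664, 0.162).

**Rocks and look-alikes:**
- In the last overhead picture, the rust-brown and near-black rocks and the red and purple look-alikes are where they started.
- The arm mostly hid the grey-green rock in that picture. The other views show it upright beside the base, and nothing came near it.

**Disagreements:**
- **Fingertips:** they sat about 38 mm above where the interface text puts the TCP. I noticed this in the wrist and scene views. A test closing above the fine sieve confirmed it, since the fingers shut past 60 mm without touching anything. I corrected every grasp height for this, so the reported TCP went slightly below zero at the table.
- **Camera frames:** the overhead and wrist cameras differed by about 2 mm, and the wrist camera and arm frames by about 1 mm. I placed parts by comparing wrist-camera readings only.
- **Cover while gripped:** one disc measurement failed because the fingers hid it, so I used the reading taken just before the grasp.

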